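Dock a sherd carrier under the digital microscope

TASK

Bring the white carrier with the orange-red sherd to the microscope: set it down flat on the microscope's dark base just outside the mouth of the two converging guides, nose towards them, and let go of it. Then take it by the round brass knob at its tail and push it in between the guides until its nose is fully home and squarely centred between them, and let go. Do not bump the microscope's head or drop the carrier, and leave the carrier with the black sherd where it lies.

Things in the scene. Friction and masses are not known exactly. Their poses are not given: they have to be found in the camera images.
- red_carrier: Carrier with the orange-red sherd: white plate 180 x 62 x 8 mm lying flat, about 0.21 kg. Origin: middle of its underside; x to the nose, y across, z up. Its nose tapers over the last 36 mm from 62 to 20 mm wide (30 degrees a side). The sherd is fixed on it, centred 45 mm ahead of the origin, under 14 mm tall above the plate.
- red_rib (a point): Grip point of that carrier's upright blue rib, 12 mm behind and 32 mm above the carrier's origin; same axes. The rib is 36 mm long (x), 12 mm thick (y) and stands 36 mm above the plate, its top 44 mm above the underside.
- red_knob (a point): Grip point on that carrier's upright round brass knob, 18 mm diameter, 36 mm tall above the plate: on its axis, 80 mm behind and 32 mm above the carrier's origin (68 mm behind the rib point); same axes.
- red_knob_part: The same brass knob as a solid; this origin is not at the knob but at the carrier's origin.
- red_nose (a point): Middle of the blunt front edge of that carrier's nose, 90 mm ahead of its origin and 4 mm above its underside; same axes. When the carrier is home, this point and its axes coincide with nest.
- black_rib (a point): Rib grip point of the other carrier, alike but with a black sherd (a bystander).
- microscope: Digital microscope, fixed: dark grey base plate 360 x 150 x 10 mm. Origin under its middle; x along the guides' centre line, the way to push; y to the left; z up. Its column (25 mm diameter, 285 mm tall) stands 145 mm ahead of the origin, beyond the guides.
- entry (a point): Point on the base's top face, on the centre line, 90 mm behind the microscope's origin; axes as there. Set the carrier down with its origin here (within about 20 mm and 10 degrees): its nose edge then lies just outside the guides' mouth.
- nest (a point): Home of the nose edge's middle: on the centre line, 175 mm ahead of entry, 4 mm above the base's top; axes as there. The guides, two low aluminium bars 14 mm high, slippery inside, converge at 30 degrees a side like the nose: 105 mm apart at the mouth, 73 mm before this point, 20 mm here. Sliding takes about 2 N; a push of about 10 N seats the nose.
- scope_head: The microscope's head, fixed (origin and axes of microscope): upright white barrel with a black ring light, 58 mm diameter, axis 40 mm ahead of the origin, 87 to 206 mm above the table, on an arm from the column. When home, the rib point is 57 mm before that axis (too near for a hand from above), the knob point 125 mm (room enough).

How it is judged:
On the way, in this order (a step that is already met when the one before it is completed fails the run):
1. the red-sherd carrier lies flat on the base, let go, nose to the guides, its nose edge at most 60 mm before their mouth, 20 mm inside it and 30 mm off the centre line (x of red_nose in the frame of entry between 0.04 and 0.125 m and x of red_knob in the frame of entry above -0.14 m and y of red_knob in the frame of entry between -0.04 and 0.04 m and y of red_nose in the frame of entry between -0.03 and 0.03 m and angle between red_nose's own z axis and vertical below 0.05 rad and z of red_nose in the frame of entry below 0.008 m and contact force between the fingers and red_carrier below 0.1 N and linear speed of red_carrier below 0.02 m/s), for 0.2 s.
2. the fingers press on the tail knob while the nose is between the guides, 30 mm or less from home (contact force between the fingers and red_knob_part above 0.5 N and x of red_nose in the frame of nest above -0.03 m and z of red_nose in the frame of nest below 0.006 m).
At the end, for the whole second after the job is handed in: The carrier with the orange-red sherd lies flat on the microscope's base, at rest and released, with the middle of its nose within 4 mm of home along the guides and within 3 mm of their centre line, square to them within 2 degrees; the other carrier lies within 20 mm of where it was (x of red_nose in the frame of nest between -0.004 and 0.004 m and y of red_nose in the frame of nest between -0.003 and 0.003 m and angle between the x axis of red_nose and the x axis of nest, either way round below 0.035 rad and angle between red_nose's own z axis and vertical below 0.035 rad and z of red_nose in the frame of nest between -0.003 and 0.003 m and linear speed of red_carrier below 0.02 m/s and contact force between the fingers and red_carrier below 0.1 N and distance of black_rib from where it was at the start of the episode below 0.02 m); the robot touches nothing.
It fails at once if the microscope's head is bumped (more than 4 N) by the gripper, the arm or the carrier (contact force between any of the fingers, the arm, red_carrier and scope_head above 4 N).
It fails at once if the carrier is dropped from more than about 20 mm or flung (moves at over 0.6 m/s with no finger touching it) (linear speed of red_carrier above 0.6 m/s and contact force between the fingers and red_carrier below 0.05 N).
It fails at once if the carrier with the black sherd is shifted by more than 20 mm (distance of black_rib from where it was at the start of the episode above 0.02 m).
It also fails if it takes over 45 s, if anything falls off the work surface, if the arm or the gripper's body presses on something with over 40 N, if the wrist force passes 120 N, or if a joint passes its speed limit or range.

ROBOT

A 6-joint arm with a two-finger parallel gripper is mounted at the origin on a cart in front of the work surface, level with it; the furniture and walls round the work are solid. World frame = base frame: x ahead of the robot, y to its left, z up, the work surface at z = 0. Lengths are in m, angles in rad, forces in N, time in s.
With the tool pointing down it reaches from about 0.275 to 0.875 m from the base axis. Payload 12.5 kg.
Tool frame: the origin (TCP) lies on the centre line of the jaws, within the pads' length; the fingertips stand r.nose_length ahead of it and the grasp point (between the pads) lies 6 mm ahead of it (r.nose_length is the distance from the TCP to the fingertips, in m); z points along the fingers, y is the line along which they close (so a half turn about z gives the same grasp; the last joint's range is limited). The gripper opens to 85 mm and grips with 20 to 120 N. Pads are 22 mm wide; open, the fingers measure 114 mm over their backs; the gripper's body (76 mm by 85 mm) begins 54 mm behind the grasp point. The pads swing forward as they close: fully open they stand 13 mm farther back than shut.
Start: joints at [1.048, 0.351, 1.652, -0, 1.139, -0.085], TCP at [0.233, 0.498, 0.256] pointing down, gripper open.
Joint ranges: [-2.75, 2.75], [-0.79, 2.1], [0.01, 2.65], [-1.57, 4.71], [0.07, 3.14], [-2.87, 2.87]. Speed limits (rad/s): [2.22, 2.22, 2.79, 3.14, 3.14, 3.14].

INTERFACE

Orientations are given as a unit quaternion [x, y, z, w].
In Python, from workcell import r gives the robot as it stands.
- The arm moves only by the shell command python3 -m inch 'ROWS'. ROWS is text: rows parted by semicolons, each of 7 numbers parted by spaces: the shift along the world's x, y, z in cm, then the turn, a rotation vector about the world's x, y, z in rad, then the opening, from 0 (shut) to 1 (fully open). In form: tx ty tz wx wy wz grip; .... A call has 1 to 20 rows; each row shifts and turns the commanded pose from where the row before left it; what a row does not reach is not made up. A row lasts 1/8 s, in which the tool goes at most 62.5 mm and 10.7 degrees, less where a joint would pass 70% of its speed; a pose out of reach is approached as far as the arm can. A call is refused whole if a number of a shift passes 6.25 or a number of a turn 0.188, either way. A call with a gripper value outside its range is refused whole. The fingers move at their own pace and stop on an object; the grip force is fixed at half the most. Time passes only in rows, so rows that do not move let the fingers close. It gives the time, the measured TCP pose, the force, the opening and the grip force at its end, in the units of the state.
- r.sense(): the state, without advancing time (a new reading comes with each control period).
- r.grab_frame(name): name is "scene" or "side" or "wrist"; returns (picture, depth): 384x512x3 uint8, blue, green, red; 384x512 float32, m along the optical axis (not along the pixel's ray), 0 where there is no reading.
- r.camera_params(name): a dict with "fx", "fy", "cx", "cy" (pixels), "world_from_camera" (4x4, takes a point from camera to world coordinates). Camera axes: x right, y down, z forward; pixel columns grow to the right and rows downward; lengths in m; the calibration is good to about 2 mm. A picture is of the moment at which its call begins: read the wrist's pose just before it. camera_params takes no time and is no camera call; for the wrist camera it gives the pose at the moment of the call.
- r.sign_off(): hands the job in; it is judged then, once.
The state is a dict: "time_s": time; "qpos": joint angles; "dq": joint speeds; "effort": joint torques, N m; "position": TCP position; "ee_rot": TCP orientation; "force": force on the tool from outside, world axes, zero at the start; "moment": the same for the moment, N m; "width": finger opening in m; "gripper_force": force on a finger pad.
Only numpy, scipy, OpenCV 4.12 (cv2) and the standard library are available. Lean on these libraries where they do the work, as an engineer would, in place of code of your own. Each camera call takes 0.05 s, during which the arm holds its last target. There are 200 camera calls.

## Working session

There is one attempt and no reset: what is moved stays moved. The work goes in short steps, Python scripts to look and compute and a shell command to move; the robot and the scene stay as the last step left them, time stands still between calls to the robot, and variables do not carry over. Pictures are saved under pics/ and viewed, at most 10 in all, crops included, and the job is handed in when it is done.

```bash
mkdir -p pics; python3 - <<'E'
from workcell import r
import cv2,numpy as np
s=r.sense();print(s['time_s'],s['position'],s['ee_rot'],r.nose_length,s['width'])
ims=[]
for n in("scene","side"):
    p,d=r.grab_frame(n);cv2.imwrite(f"pics/{n}0.png",p);np.savez(f"pics/{n}0.npz",p=p,d=d)
    c=r.camera_params(n);print(n,c['fx'],np.round(c['world_from_camera'],3).tolist())
    ims.append(p)
cv2.imwrite("pics/scene0v.png",cv2.resize(ims[0],(800,600)))
E
```

```text
0.0 [0.2329721  0.49786194 0.25572483] [ 2.17167337e-01  9.76134185e-01 -6.01725842e-04 -1.97597974e-04] 0.025 0.08548846928743871
scene 422.87865565777554 [[0.72, -0.529, 0.449, 0.061], [-0.693, -0.564, 0.448, -0.551], [0.016, -0.634, -0.773, 0.86], [0.0, 0.0, 0.0, 1.0]]
side 434.78511494125826 [[0.976, -0.095, 0.197, 0.257], [-0.219, -0.441, 0.87, -1.204], [0.004, -0.892, -0.451, 0.661], [0.0, 0.0, 0.0, 1.0]]
```

View pics/scene0.png

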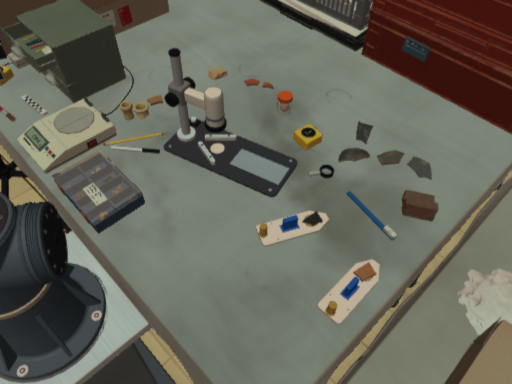

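View pics/side0.png

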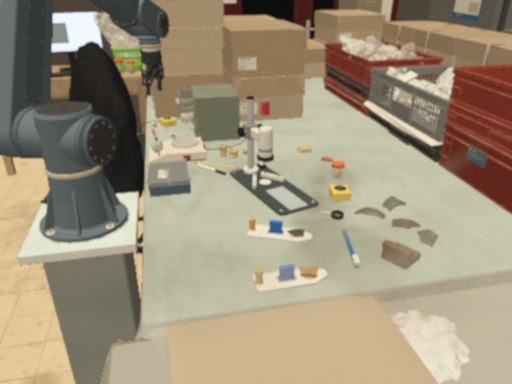

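The scene view shows the red-sherd carrier at about (350,290), with its knob at (331,309) and its rib at (350,288). The black carrier is at (293,226). The microscope base runs from (185,140) at the column to (280,180) at the entry end. The side view agrees.

```bash
cat > h.py <<'E'
import numpy as np,cv2
from workcell import r
def cloud(c,d):
    v,u=np.mgrid[:384,:512]
    P=np.stack([(u-c['cx'])/c['fx']*d,(v-c['cy'])/c['fy']*d,d,np.ones_like(d)],-1)
    return (P@np.array(c['world_from_camera']).T)[...,:3]
def rays(c,uv,z):
    uv=np.asarray(uv,float).reshape(-1,2);T=np.array(c['world_from_camera'])
    D=np.c_[(uv[:,0]-c['cx'])/c['fx'],(uv[:,1]-c['cy'])/c['fy'],np.ones(len(uv))]@T[:3,:3].T
    return T[:3,3]+D*((z-T[2,3])/D[:,2])[:,None]
def rect(xy):
    (a,b),(w,h),ang=cv2.minAreaRect(np.float32(xy)*1000);return a/1000,b/1000,w,h,ang
def blobs(m,n=20):
    k,l,s,c=cv2.connectedComponentsWithStats(m.astype(np.uint8))
    return [(l==i) for i in range(1,k) if s[i,4]>=n]
E
python3 - <<'E'
from h import *
f=np.load('pics/scene0.npz');p,d=f['p'],f['d'];c=r.camera_params('scene');W=cloud(c,d)
hsv=cv2.cvtColor(p,cv2.COLOR_BGR2HSV);H,S,V=[hsv[...,i].astype(int) for i in range(3)]
print('hsv base',hsv[170,220],'plate',hsv[305,340],'rib',hsv[288,350],'knob',hsv[309,331],'table',hsv[260,200],'W',W[260,200])
v,u=np.mgrid[:384,:512]
for nm,(x0,x1,y0,y1) in dict(red=(310,390,250,330),black=(250,335,203,252)).items():
    R=(u>x0)&(u<x1)&(v>y0)&(v<y1)
    b=R&(H>100)&(H<125)&(S>150); k=R&(H>12)&(H<28)&(S>110)&(u<x0+35)
    for q,m in(('rib',b),('knob',k)):
        t=m&(W[...,2]>.036)
        print(nm,q,m.sum(),t.sum(),W[t].mean(0).round(4) if t.any() else '',rays(c,np.argwhere(t)[:,::-1].mean(0),.044)[0].round(4) if t.any() else '')
    w=R&(S<60)&(V>150); q=max(blobs(w),key=lambda a:a.sum())
    print(nm,'plate',np.round(rect(rays(c,np.argwhere(q)[:,::-1],.008)[:,:2]),4))
R=(u>155)&(u<305)&(v>120)&(v<200)&(V<75)&(abs(W[...,2]-.01)<.012)
q=max(blobs(R),key=lambda a:a.sum());xy=rays(c,np.argwhere(q)[:,::-1],.01)[:,:2]
a=rect(xy);print('base',np.round(a,4));print(cv2.boxPoints(((a[0],a[1]),(a[2]/1000,a[3]/1000),a[4])).round(3).tolist())
E
```

```text
hsv base [120   6  45] plate [ 18  53 189] rib [108 202 135] knob [ 17 180 105] table [ 50  23 132] W [ 0.31911101 -0.1184581  -0.00065897]
red rib 173 81 [ 0.497  -0.4075  0.0524] [ 0.5014 -0.4061  0.044 ]
red knob 117 61 [ 0.4359 -0.4071  0.042 ] [ 0.435  -0.4075  0.044 ]
red plate [  0.5171  -0.4042 178.4278  61.0677   1.4866]
black rib 174 64 [ 0.5224 -0.2063  0.0544] [ 0.5284 -0.2019  0.044 ]
black knob 91 41 [ 0.4688 -0.1718  0.0415] [ 0.4675 -0.1729  0.044 ]
black plate [  0.5425  -0.2043  61.4024 178.5697  65.1598]
base [5.870000e-01 8.030000e-02 1.540764e+02 3.609102e+02 1.696080e+01]
[[0.460999995470047, 0.23000000417232513], [0.5659999847412109, -0.11500000208616257], [0.7129999995231628, -0.07000000029802322], [0.6079999804496765, 0.2750000059604645]]
```

```bash
python3 -m inch '1.36 -4.51 0 0 0 -0.134 1;1.36 -4.51 0 0 0 -0.134 1;1.36 -4.51 0 0 0 -0.134 1;1.36 -4.51 0 0 0 -0.134 1;1.36 -4.51 0 0 0 -0.134 1;1.36 -4.51 0 0 0 -0.134 1;1.36 -4.51 0 0 0 -0.134 1;1.36 -4.51 0 0 0 -0.134 1;1.36 -4.51 0 0 0 -0.134 1;1.36 -4.51 0 0 0 -0.134 1;1.36 -4.51 0 0 0 -0.134 1;1.36 -4.51 0 0 0 -0.134 1;1.36 -4.51 0 0 0 -0.134 1;1.36 -4.51 0 0 0 -0.134 1;1.36 -4.51 -1 0 0 -0.134 1;1.36 -4.51 -1 0 0 -0.134 1;1.36 -4.51 -1 0 0 -0.134 1;1.36 -4.51 -1 0 0 -0.134 1;1.36 -4.51 -1 0 0 -0.134 1;1.36 -4.51 -1 0 0 -0.134 1'
python3 -m inch '0 0 0 0 0 0 1;0 0 0 0 0 0 1'
python3 - <<'E'
from h import *
c=r.camera_params('wrist');p,d=r.grab_frame('wrist');cv2.imwrite('pics/w1.png',p);np.savez('pics/w1.npz',p=p,d=d)
s=r.sense();print(s['position'],s['ee_rot'],s['qpos']);print(c['fx'],c['world_from_camera'])
E
```

```text
time_s: 2.6
position: [0.5053, -0.4053, 0.1955]
ee_rot: [1.0, 0.01, -0.0, -0.0]
force: [0.2, 0.2, -0.2]
width: 0.0853
gripper_force: 0.0
time_s: 2.85
position: [0.5049, -0.4033, 0.1959]
ee_rot: [1.0, 0.012, -0.0, -0.0]
force: [0.3, -0.4, -0.3]
width: 0.0857
gripper_force: 0.0
[ 0.50500476 -0.40300705  0.19634434] [ 9.99920416e-01  1.26124433e-02 -1.65048104e-04 -2.47504676e-04] [-7.45618190e-01  5.84929778e-01  1.44029834e+00  1.47331700e-04
  1.11694460e+00  7.99887947e-01]
289.29092192680383 [[ 2.41484015e-02 -9.50294901e-01 -3.10413362e-01  5.84143489e-01]
 [-9.99708184e-01 -2.31518213e-02 -6.89498950e-03 -4.00872418e-01]
 [-6.34361307e-04  3.10489281e-01 -9.50576669e-01  3.12578932e-01]
 [ 0.00000000e+00  0.00000000e+00  0.00000000e+00  1.00000000e+00]]
```

View pics/w1.png

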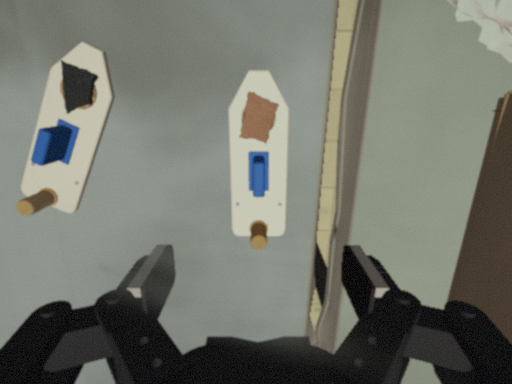

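The wrist view shows the red carrier upright: nose at (260,72), rib at (259,175) and knob top at (259,240). The fingers straddle column 258, so the alignment looks good.

```bash
python3 - <<'E'
from h import *
f=np.load('pics/w1.npz');p,d=f['p'],f['d'];c=r.camera_params('wrist')
hsv=cv2.cvtColor(p,cv2.COLOR_BGR2HSV);H,S,V=[hsv[...,i].astype(int) for i in range(3)]
v,u=np.mgrid[:384,:512];R=(u>210)&(u<305)&(v>55)&(v<260)
w=R&(S<60)&(V>165);w=max(blobs(w),key=lambda a:a.sum());a=rect(rays(c,np.argwhere(w)[:,::-1],.008)[:,:2]);print('plate',np.round(a,4))
W=cloud(c,d);b=R&(H>100)&(H<125)&(S>120);t=b&(W[...,2]>.04)
print(t.sum(),W[t].mean(0),rect(W[t][:,:2]),rays(c,np.argwhere(t)[:,::-1].mean(0),.044))
k=R&(H>8)&(H<28)&(S>100)&(v>215);t=k&(W[...,2]>.04);print(t.sum(),W[t].mean(0))
E
```

```text
plate [  0.5187  -0.4027 179.7249  62.0992   1.4827]
402 [ 0.50959216 -0.40303571  0.0446604 ] (0.5378501586914063, -0.4018248291015625, 92.80157470703125, 11.592168807983398, 1.8644016981124878) [[ 0.50951181 -0.40303482  0.044     ]]
186 [ 0.44184299 -0.40478819  0.04472371]
```

```bash
python3 -m inch '0.2 0 -3 0 0 0 1;0 0 -4 0 0 0 1;0 0 -4 0 0 0 1;0 0 -3 0 0 0 1;0 0 -1.6 0 0 0 1;0 0 0 0 0 0 1;0 0 0 0 0 0 0.1;0 0 0 0 0 0 0.1;0 0 0 0 0 0 0.1;0 0 0 0 0 0 0.1;0 0 0 0 0 0 0;0 0 0 0 0 0 0;0 0 0 0 0 0 0;0 0 0 0 0 0 0'
```

```text
time_s: 4.65
position: [0.5073, -0.404, 0.0407]
ee_rot: [1.0, 0.012, 0.0, 0.0]
force: [-0.5, 1.7, 5.7]
width: 0.0114
gripper_force: 59.3
```

```bash
python3 -m inch '0 0 2 0 0 0 0;0 0 3 0 0 0 0;0 0 2.5 0 0 0 0;1.07 2.71 0 0 0 0.1534 0;1.07 2.71 0 0 0 0.1534 0;1.07 2.71 0 0 0 0.1534 0;1.07 2.71 0 0 0 0.1534 0;1.07 2.71 0 0 0 0.1534 0;1.07 2.71 0 0 0 0.1534 0;1.07 2.71 0 0 0 0.1534 0;1.07 2.71 0 0 0 0.1534 0;1.07 2.71 0 0 0 0.1534 0;1.07 2.71 0 0 0 0.1534 0;1.07 2.71 0 0 0 0.1534 0;1.07 2.71 0 0 0 0.1534 0;0 0 0 0 0 0 0;0 0 0 0 0 0 0;0 0 0 0 0 0 0'
python3 - <<'E'
from h import *
c=r.camera_params('wrist');p,d=r.grab_frame('wrist');cv2.imwrite('pics/w2.png',p);np.savez('pics/w2.npz',p=p,d=d,T=c['world_from_camera'])
s=r.sense();print(s['position'],s['ee_rot'],s['qpos'])
E
```

```text
time_s: 6.9
position: [0.6353, -0.0795, 0.1156]
ee_rot: [0.597, 0.802, -0.0, 0.0]
force: [-0.4, 0.5, -1.8]
width: 0.0112
gripper_force: 58.6
[ 0.63531812 -0.07946708  0.11546778] [ 5.96697721e-01  8.02466092e-01 -3.70514074e-05  9.36794236e-06] [-1.97097645e-01  6.72202263e-01  1.50996621e+00 -9.15792351e-05
  9.59438962e-01 -4.89082168e-01]
```

View pics/w2.png

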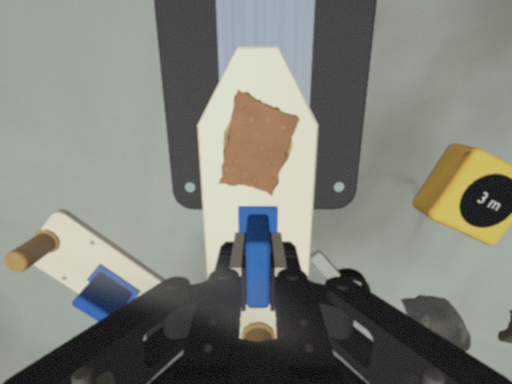

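The gripped carrier's nose is at (258,47). The base's tail corners are at about (175,208) and (355,208), its screws at (190,187) and (339,187), and its edges run to (157,0) and (376,0).

```bash
python3 - <<'E'
from h import *
f=np.load('pics/w2.npz');p=f['p'];c=dict(r.camera_params('wrist'));c['world_from_camera']=f['T']
g=cv2.cvtColor(p,cv2.COLOR_BGR2GRAY)<80
L=[];Rr=[]
for v in range(5,175,5):
    x=np.flatnonzero(g[v,120:200]);y=np.flatnonzero(g[v,330:400]);L.append((120+x[0]-.5,v));Rr.append((330+y[-1]+.5,v))
A=rays(c,L,.01)[:,:2];B=rays(c,Rr,.01)[:,:2]
for Q in(A,B):
    vx,vy,x,y=cv2.fitLine(np.float32(Q),cv2.DIST_HUBER,0,.001,.001).ravel();print(np.degrees(np.arctan2(vy,vx)),x,y)
M=(A.mean(0)+B.mean(0))/2;print('mid',M,'width',np.linalg.norm(A-B,axis=1).mean())
u=np.array([np.cos(np.radians(107)),np.sin(np.radians(107))])
T=[(u_,v) for u_ in(210,330) for v in [180+np.flatnonzero(g[180:230,u_])[-1]+.5] if not 200<u_<320]
t=rays(c,T,.01)[:,:2];print('tail',t,t@u)
s=r.sense();n=np.array([-u[1],u[0]]);P=s['position'][:2];print('tcp along',P@u,'lat',P@n,'mid lat',M@n)
print('carrier nose lat',rays(c,[(238,47),(279,47)],.083)[:,:2]@n, rays(c,[(199,123),(318,123)],.083)[:,:2]@n)
E
```

```text
-73.182526 0.5497692 -0.031799212
-73.120255 0.6832989 0.033189505
mid [0.61591962 0.00271751] width 0.14662195887171517Traceback (most recent call last):
  File "<stdin>", line 12, in <module>
IndexError: index -1 is out of bounds for axis 0 with size 0
```

```bash
python3 -m inch '0.22 0.07 -2 0 0 0 0;0.21 0.06 -2 0 0 0 0;-0.58 1.91 0 0 0 0 0;-0.58 1.91 0 0 0 0 0;-0.58 1.92 0 0 0 0 0;0 0 0 0 0 0 0;0 0 -1.2 0 0 0 0;0 0 -0.6 0 0 0 0;0 0 -0.4 0 0 0 0;0 0 -0.2 0 0 0 0;0 0 0 0 0 0 0;0 0 0 0 0 0 0'
python3 - <<'E'
from h import *
c=r.camera_params('scene');p,d=r.grab_frame('scene');np.savez('pics/s2.npz',p=p,d=d);cv2.imwrite('pics/s2.png',cv2.resize(p[100:230,140:330],None,fx=4,fy=4))
print(r.sense()['position'])
E
```

```text
time_s: 8.45
position: [0.6226, -0.02, 0.0515]
ee_rot: [0.596, 0.803, 0.0, 0.0]
force: [-0.1, 0.3, -1.7]
width: 0.0112
gripper_force: 58.8
[ 0.6225486  -0.01999745  0.0514977 ]
```

View pics/s2.png

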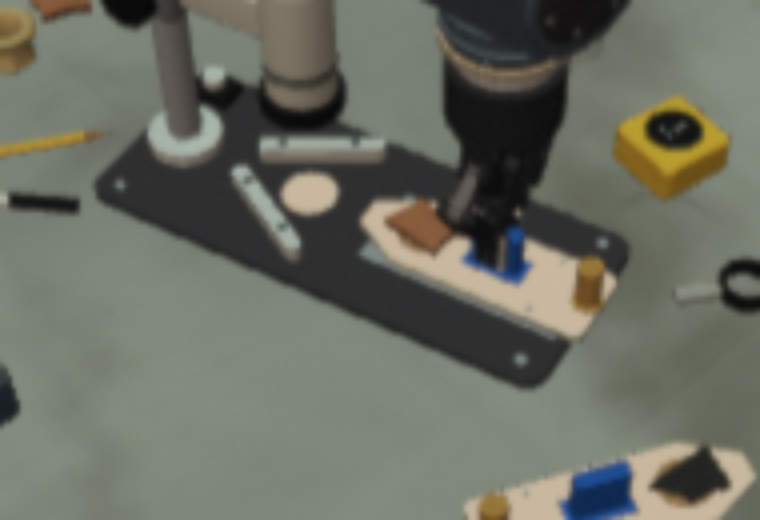

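The carrier sits over the pale strip with its nose at crop (370,215), just short of the guides' mouth between (385,150) and (290,250). It is held flat, so I'll press down slightly, release and rise.

```bash
python3 -m inch '0 0 -0.1 0 0 0 0;0 0 -0.1 0 0 0 0;0 0 0 0 0 0 0'; python3 -m inch '0 0 0 0 0 0 0.3;0 0 0 0 0 0 0.6;0 0 0 0 0 0 1;0 0 0 0 0 0 1;0 0 0 0 0 0 1;0 0 0 0 0 0 1;0 0 1.5 0 0 0 1;0 0 4 0 0 0 1;1.2 -4 4 0 0 0 1;1.2 -4 3 0 0 0 1;0 0 0 0 0 0 1;0 0 0 0 0 0 1'
python3 - <<'E'
from h import *
c=r.camera_params('wrist');p,d=r.grab_frame('wrist');cv2.imwrite('pics/w3.png',p);np.savez('pics/w3.npz',p=p,d=d,T=c['world_from_camera'])
s=r.sense();print(s['position'],s['ee_rot'],s['qpos'])
E
```

```text
time_s: 8.88
position: [0.6226, -0.02, 0.0507]
ee_rot: [0.596, 0.803, 0.0, 0.0]
force: [-6.0, -0.1, 13.1]
width: 0.0109
gripper_force: 60.9
time_s: 10.38
position: [0.6459, -0.0995, 0.1741]
ee_rot: [0.596, 0.803, -0.0, -0.0]
force: [-1.1, 0.7, 0.4]
width: 0.0855
gripper_force: 0.0
[ 0.64573762 -0.09902305  0.17362662] [ 5.95774678e-01  8.03151164e-01 -2.61772259e-04 -8.19585501e-04] [-2.23469013e-01  6.22836530e-01  1.43529557e+00  2.05096835e-04
  1.08517173e+00 -5.17900973e-01]
```

View pics/w3.png

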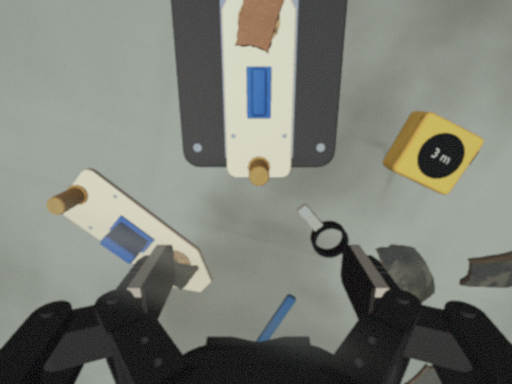

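The released carrier lies at columns 223–296 with its knob top at (259,177), over the base at columns 184–336. It is centred and square.

```bash
python3 - <<'E'
from h import *
f=np.load('pics/w3.npz');p,d=f['p'],f['d'];c=dict(r.camera_params('wrist'));c['world_from_camera']=f['T'];W=cloud(c,d)
H,S,V=[cv2.cvtColor(p,cv2.COLOR_BGR2HSV)[...,i].astype(int) for i in range(3)]
v,u=np.mgrid[:384,:512]
k=(u>240)&(u<280)&(v>150)&(v<190)&(H>8)&(H<28)&(S>100);t=k&(W[...,2]>.048)
print('knob',t.sum(),W[t].mean(0),rays(c,np.argwhere(t)[:,::-1].mean(0),.054))
b=(u>235)&(u<280)&(v>60)&(v<125)&(H>100)&(H<125)&(S>120);t=b&(W[...,2]>.048);print('rib',W[t].mean(0))
g=(V<80)&(W[...,2]<.03)
E_=[[],[],[],[]]
for y in range(80,150,4):
    x=np.flatnonzero(g[y,150:360])+150; w=np.flatnonzero((S[y,205:310]<70)&(V[y,205:310]>160))+205
    for l,q in zip(E_,(x[0]-.5,x[-1]+.5,w[0]-.5,w[-1]+.5)): l.append((q,y))
P=[rays(c,l,z)[:,:2] for l,z in zip(E_,(.01,.01,.018,.018))]
for a,b_ in((0,1),(2,3)):
    m=(P[a]+P[b_])/2;vx,vy,x,y=cv2.fitLine(np.float32(m),cv2.DIST_HUBER,0,.001,.001).ravel()
    print('ang',np.degrees(np.arctan2(vy,vx))%180,x,y,'lat',np.array([x,y])@[-.957,-.29],np.linalg.norm(P[a]-P[b_],axis=1).mean())
E
```

```text
knob 299 [ 0.64167369 -0.08326162  0.05348311] [[ 0.64162201 -0.08314236  0.054     ]]
rib [ 0.62229319 -0.01932681  0.05437862]
ang 107.43132 0.62895226 -0.039054923 lat -0.5905813897997141 0.14602722638163296
ang 106.67173 0.62725854 -0.03588423 lat -0.5898799949288368 0.06317128331210925
```

```bash
python3 -m inch '-0.39 1.52 0 0 0 -0.18 1;0 0 0 0 0 -0.18 1;0 0 0 0 0 -0.18 1;0 0 0 0 0 -0.18 1;0 0 0 0 0 -0.18 1;0 0 0 0 0 -0.18 1;0 0 0 0 0 -0.18 1;0 0 0 0 0 -0.18 1;0 0 0 0 0 -0.18 1;0 0 0 0 0 -0.18 1;0 0 0 0 0 -0.18 1;0 0 0 0 0 -0.18 1;0 0 0 0 0 -0.18 1;0 0 0 0 0 -0.18 1;0 0 0 0 0 -0.18 1;0 0 0 0 0 -0.18 1;0 0 0 0 0 0 1;0 0 0 0 0 0 1;0 0 0 0 0 0 1'
```

```text
time_s: 12.8
position: [0.6424, -0.0845, 0.1741]
ee_rot: [0.874, -0.485, -0.0, 0.0]
force: [-0.5, 0.2, 0.5]
width: 0.0854
gripper_force: 0.0
```

```bash
python3 -m inch '0 0 -3 0 0 0 1;0 0 -4 0 0 0 1;0 0 -3 0 0 0 1;0 0 -1.6 0 0 0 1;0 0 -0.7 0 0 0 1;0 0 0 0 0 0 1;0 0 0 0 0 0 0.5;0 0 0 0 0 0 0.4;0 0 0 0 0 0 0.3;0 0 0 0 0 0 0.2;0 0 0 0 0 0 0.1;0 0 0 0 0 0 0;0 0 0 0 0 0 0;0 0 0 0 0 0 0'
```

```text
time_s: 14.55
position: [0.6427, -0.0848, 0.0517]
ee_rot: [0.874, -0.486, 0.0, -0.0]
force: [-1.9, 0.5, 5.9]
width: 0.0161
gripper_force: 58.4
```

```bash
python3 -m inch '-0.29 0.956 0 0 0 0 0;-0.29 0.956 0 0 0 0 0;-0.29 0.956 0 0 0 0 0;-0.29 0.956 0 0 0 0 0;-0.29 0.956 0 0 0 0 0;-0.29 0.956 0 0 0 0 0;-0.29 0.956 0 0 0 0 0;-0.29 0.956 0 0 0 0 0;0 0 0 0 0 0 0;0 0 0 0 0 0 0'
python3 -m inch '-0.09 0.287 0 0 0 0 0;-0.09 0.287 0 0 0 0 0;0 0 0 0 0 0 0'
python3 -m inch '-0.06 0.191 0 0 0 0 0;0 0 0 0 0 0 0'
```

```text
time_s: 15.8
position: [0.6192, -0.0068, 0.0517]
ee_rot: [0.874, -0.486, -0.0, -0.001]
force: [0.2, 4.9, 7.9]
width: 0.0164
gripper_force: 58.9
time_s: 16.18
position: [0.6177, -0.0019, 0.0517]
ee_rot: [0.874, -0.486, 0.0, -0.0]
force: [1.7, -2.3, 6.6]
width: 0.0158
gripper_force: 59.0
time_s: 16.42
position: [0.6171, -0.0001, 0.0517]
ee_rot: [0.874, -0.486, 0.001, -0.0]
force: [1.7, -3.3, 5.1]
width: 0.0163
gripper_force: 59.0
```

```bash
for i in 1; do :; done; python3 -m inch '-0.06 0.191 0 0 0 0 0;0 0 0 0 0 0 0'
python3 -m inch '-0.06 0.191 0 0 0 0 0;0 0 0 0 0 0 0'
```

```text
time_s: 16.68
position: [0.6165, 0.0018, 0.0517]
ee_rot: [0.874, -0.486, 0.001, -0.0]
force: [1.4, -2.8, 5.9]
width: 0.0162
gripper_force: 59.0
time_s: 16.92
position: [0.6159, 0.0036, 0.0517]
ee_rot: [0.874, -0.486, 0.001, -0.0]
force: [2.0, -4.7, 4.8]
width: 0.0161
gripper_force: 58.9
```

```bash
python3 - <<'E'
from h import *
c=r.camera_params('scene');p,d=r.grab_frame('scene');np.savez('pics/s4.npz',p=p,d=d);cv2.imwrite('pics/s4.png',cv2.resize(p[100:230,140:330],None,fx=4,fy=4))
E
```

```text
(no output)
```

View pics/s4.png

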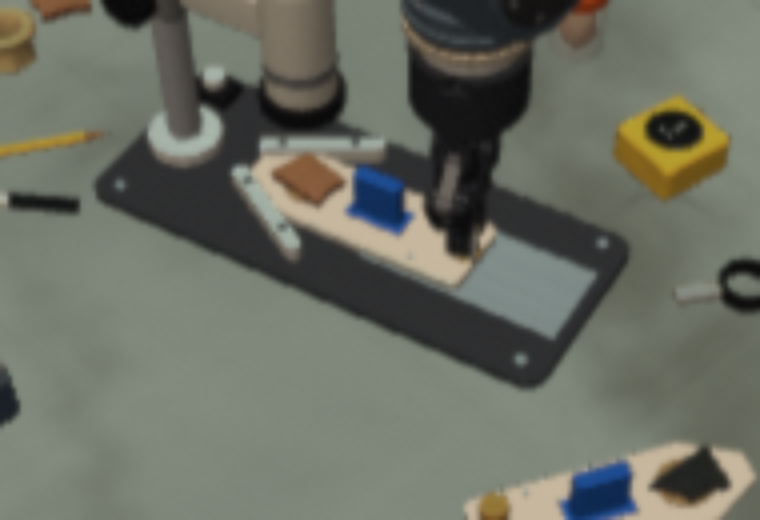

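The nose is between the guides, near (255,165), and a thin gap is still visible on the near guide. I'll keep pushing.

```bash
python3 -m inch '-0.06 0.191 0 0 0 0 0;0 0 0 0 0 0 0'
python3 -m inch '-0.06 0.191 0 0 0 0 0;0 0 0 0 0 0 0'
```

```text
time_s: 17.23
position: [0.6158, 0.0041, 0.0517]
ee_rot: [0.874, -0.486, 0.001, 0.0]
force: [4.0, -14.3, 4.0]
width: 0.0161
gripper_force: 58.7
time_s: 17.48
position: [0.6158, 0.0044, 0.052]
ee_rot: [0.874, -0.486, 0.003, 0.001]
force: [5.1, -26.0, 3.3]
width: 0.0158
gripper_force: 58.7
```

The force has risen to 26 N and motion has stopped, so the nose is seated. I'll relax part of the push, release and rise straight up.

```bash
python3 -m inch '0.05 -0.17 0 0 0 0 0;0 0 0 0 0 0 0'; python3 -m inch '0 0 0 0 0 0 0.3;0 0 0 0 0 0 0.6;0 0 0 0 0 0 1;0 0 0 0 0 0 1;0 0 0 0 0 0 1;0 0 0 0 0 0 1;0 0 1.5 0 0 0 1;0 0 4 0 0 0 1;0.6 -2 4 0 0 0 1;1.2 -4 2 0 0 0 1;1.2 -4 0 0 0 0 1;1.2 -4 0 0 0 0 1;1.2 -4 0 0 0 0 1;0 0 0 0 0 0 1;0 0 0 0 0 0 1'
python3 - <<'E'
from h import *
c=r.camera_params('scene');p,d=r.grab_frame('scene');W=cloud(c,d);np.savez('pics/s5.npz',p=p,d=d);cv2.imwrite('pics/s5.png',cv2.resize(p[100:230,140:330],None,fx=4,fy=4))
H,S,V=[cv2.cvtColor(p,cv2.COLOR_BGR2HSV)[...,i].astype(int) for i in range(3)]
v,u=np.mgrid[:384,:512];R=(u>195)&(u<275)&(v>130)&(v<180)
w=R&(H>8)&(H<25)&(S>25)&(S<90)&(V>150);w=max(blobs(w),key=lambda a:a.sum())
print('plate',np.round(rect(rays(c,np.argwhere(w)[:,::-1],.018)[:,:2]),4))
R=(u>155)&(u<305)&(v>120)&(v<200)&(V<75)&(abs(W[...,2]-.01)<.012)
q=max(blobs(R),key=lambda a:a.sum());print('base',np.round(rect(rays(c,np.argwhere(q)[:,::-1],.01)[:,:2]),4))
E
```

```text
time_s: 17.73
position: [0.6157, 0.0041, 0.0517]
ee_rot: [0.874, -0.486, 0.001, 0.0]
force: [2.9, -14.3, 4.2]
width: 0.0167
gripper_force: 58.9
time_s: 19.6
position: [0.6689, -0.1743, 0.1669]
ee_rot: [0.874, -0.486, 0.0, -0.0]
force: [-0.1, -0.2, -0.4]
width: 0.0855
gripper_force: 0.0
plate [5.889000e-01 7.820000e-02 6.385270e+01 1.785381e+02 1.575030e+01]
base [5.868000e-01 7.940000e-02 1.526299e+02 3.578041e+02 1.687090e+01]
```

View pics/s5.png

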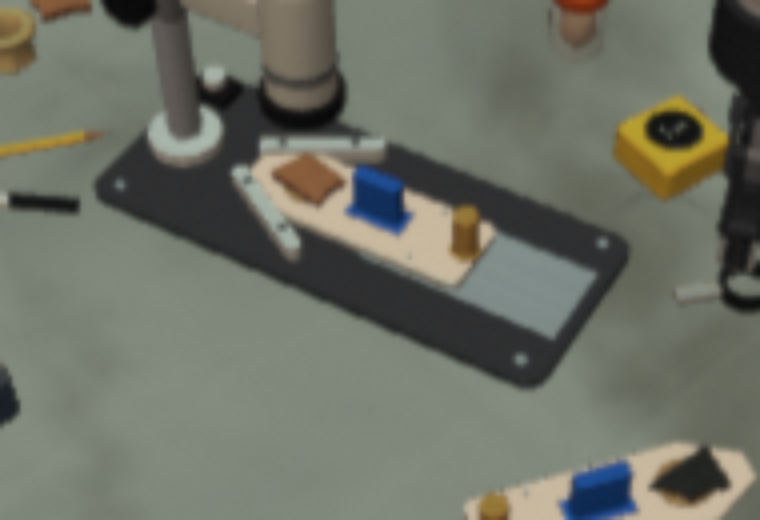

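The carrier sits between the guides and is released. The coarse angle differs by about 1°, so I'll take a closer wrist view to check that it is square.

```bash
python3 -m inch '0 0 1 0 0 0.18 1;0 0 1 0 0 0.18 1;0 0 0 0 0 0.18 1;0 0 0 0 0 0.18 1;0 0 0 0 0 0.18 1;0 0 0 0 0 0.18 1;0 0 0 0 0 0.18 1;0 0 0 0 0 0.18 1;0 0 0 0 0 0.18 1;0 0 0 0 0 0.18 1;0 0 0 0 0 0.18 1;0 0 0 0 0 0.18 1;-0.7 2.5 0 0 0 0.18 1;-0.7 2.5 0 0 0 0.18 1;-0.7 2.5 0 0 0 0.18 1;-0.7 2.5 0 0 0 0.18 1;0 0 0 0 0 0 1;0 0 0 0 0 0 1;0 0 0 0 0 0 1'
python3 - <<'E'
from h import *
c=r.camera_params('wrist');p,d=r.grab_frame('wrist');cv2.imwrite('pics/w6.png',p);np.savez('pics/w6.npz',p=p,d=d,T=c['world_from_camera'])
E
```

```text
time_s: 22.02
position: [0.6411, -0.0752, 0.1864]
ee_rot: [0.597, 0.802, -0.0, 0.0]
force: [-0.0, 0.1, 0.5]
width: 0.0858
gripper_force: 0.0
```

View pics/w6.png

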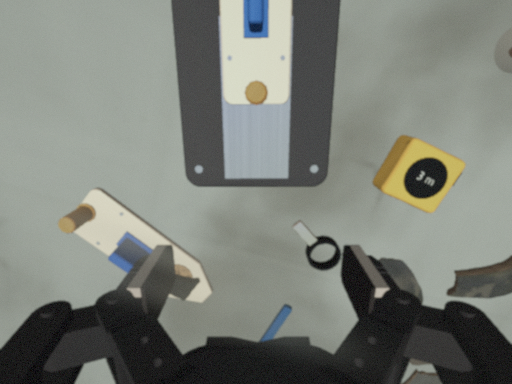

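```bash
python3 - <<'E'
from h import *
f=np.load('pics/w6.npz');p=f['p'];c=dict(r.camera_params('wrist'));c['world_from_camera']=f['T']
H,S,V=[cv2.cvtColor(p,cv2.COLOR_BGR2HSV)[...,i].astype(int) for i in range(3)]
def line(rows,sel,z):
    A=[];B=[]
    for y in rows:
        x=np.flatnonzero(sel(y))+150;A.append((x[0]-.5,y));B.append((x[-1]+.5,y))
    A,B=rays(c,A,z)[:,:2],rays(c,B,z)[:,:2];o=[]
    for Q in(A,B,(A+B)/2):
        vx,vy,x,y=cv2.fitLine(np.float32(Q),cv2.DIST_HUBER,0,.001,.001).ravel();o.append(np.degrees(np.arctan2(vy,vx))%180)
    m=((A+B)/2).mean(0);print(np.round(o,2),m,m@[-.957,-.29],np.linalg.norm(A-B,axis=1).mean())
print(p[70,225:227],p[130,250],p[20,217:222])
line(range(2,168,3),lambda y:V[y,150:360]<80,.01)
line(range(2,98,3),lambda y:(p[y,150:360,2].astype(int)-p[y,150:360,0]>12)&(V[y,150:360]>170),.018)
t=[(x,y) for x in(200,210,300,310) for y in[np.flatnonzero(V[:,x][:230]<80)[-1]+.5]];t=rays(c,t,.01)[:,:2]@[-.29,.957]
w=[(x,np.flatnonzero((p[:,x,2].astype(int)-p[:,x,0]>12)&(V[:,x]>170)&(np.arange(384)<120))[-1]+.5) for x in(232,240,270,280)]
w=rays(c,w,.018)[:,:2]@[-.29,.957];print('tail gap (expect 85)',t,w,w.mean()-t.mean())
E
```

```text
[[200 218 216]
 [199 217 215]] [175 168 158] [[ 77  76  74]
 [120 112 106]
 [166 158 152]
 [180 185 184]
 [189 204 204]]
[107.1  106.81 106.97] [0.61411241 0.00905092] -0.590330344861038 0.14649056635815308
[107.29 107.12 107.17] [0.60483763 0.03910063] -0.5901687954753778 0.06098459629539728
tail gap (expect 85) [-0.2676545  -0.26768653 -0.26797476 -0.26800678] [-0.18438036 -0.18440453 -0.18359201 -0.1836222 ] 0.0838308700688557
```

In this view the carrier (columns 220–292) and the base (columns 172–340) share a centre line. The angle differs by 0.2°, the lateral offset is 0.2 mm, and the tail gap is 84 mm against the expected 85 mm. The carrier is home.

```bash
python3 -c "
from workcell import r
print(r.sign_off())"
```

```text
the job is handed in; nothing more can be done
None
```

The red-sherd carrier is home between the guides and let go (measured about 0.2 mm off the centre line, 0.2° off square and about 1 mm from home), the black-sherd carrier was not touched, and the job was handed in at about 22 s.

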